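# Dispense one sample puck and nudge it onto the patch

### The job

Press the dispenser's plunger once, all the way down, and let it spring back up, so that a single metal puck is pushed out onto the bench. Then nudge that puck along the bench with the fingers, without pinching or picking it up, until it lies wholly on the square white patch, and let go. Leave the other pucks in the magazine and the things standing around where they are.

Things in the scene. Friction and masses are not known exactly. Their poses are not given: they have to be found in the camera images.
- dispenser: Puck dispenser, fixed: clear open-topped magazine (54 x 54 mm, 48 mm high) with three stacked pucks; behind it a white housing (x -105 to -27 mm, 56 mm wide, 40 mm high) bearing the plunger. Origin on the bench under the magazine's axis; z up, +x out of the exit slot at the foot of the front wall (outer face x = 27 mm). Feet 4 mm thick reach y = +-41 mm, x = 22 mm.
- landing (a point): Point on the bench about where the centre of the dispensed puck comes to lie after a full press (x = 67 mm, y = 0 of the dispenser; a little farther if pressed fast). The puck slides out on the bench itself, with no tray or edge; the next puck drops in its place when the plunger comes up.
- plunger_top (a point): Centre of the top of the plunger's round black cap (38 mm across, 8 mm thick), 74 mm above the bench when up, at x = -66 mm, y = 0 of the dispenser; it moves with the cap.
- plunger (a joint): Plunger travel in m: 0 up, 0.024 fully down (straight down, against a stop). A spring returns it; holding it down takes about 9 N and pressing slowly up to about 15 N.
- puck1: The lowest puck in the magazine, the one to be dispensed: an aluminium disc 44 mm across and 12 mm thick with a dark dot in the middle of its top, lying flat, about 50 g. Origin at the centre of its underside, z up. All three pucks are alike.
- puck2: The second puck from the bottom; same disc, origin at the centre of its underside. Must stay in the magazine.
- puck3: The top puck; same disc, origin at the centre of its underside. Must stay in the magazine.
- patch: Square white vinyl patch, 90 x 90 mm, stuck flush on the bench (under 1 mm, no edge to climb), to the left or to the right of where the puck comes out. Origin at its centre; x and y along its sides.
- dish: Bystander: small open glass dish, 60 mm across, 16 mm high, loose. Origin at the centre of its underside. It stands on the other side of the exit from the patch.
- bottle: Bystander: white capped bottle, 60 mm across, 140 mm high, loose. Origin at the centre of its underside.
- jar: Bystander: amber glass jar with black lid, 56 mm across, 70 mm high, loose. Origin at the centre of its underside.
- tweezers: Bystander: steel tweezers lying on the bench, 130 mm long along their y, 16 mm wide, 7 mm high, loose. Origin at the middle of their underside.
There are look-alikes about, which are no part of the job. What is shaped like the dispenser but green is not meant.

How it is judged:
On the way, in this order (a step that is already met when the one before it is completed fails the run):
1. the plunger is pressed fully down (value of joint plunger above 0.021 m), for 0.02 s.
2. one puck lies out on the bench in front of the exit and the plunger is up again (x of puck1 in the frame of dispenser above 0.05 m and value of joint plunger below 0.003 m and x of puck2 in the frame of dispenser between -0.012 and 0.012 m and y of puck2 in the frame of dispenser between -0.012 and 0.012 m and x of puck3 in the frame of dispenser between -0.012 and 0.012 m and y of puck3 in the frame of dispenser between -0.012 and 0.012 m), for 0.1 s.
3. the puck lies on the patch (x of puck1 in the frame of patch between -0.025 and 0.025 m and y of puck1 in the frame of patch between -0.025 and 0.025 m), for 0.2 s.
At the end, for the whole second after the job is handed in: The first puck lies flat and still on the bench, its centre within 25 mm of the patch's centre along both patch sides; the plunger is up (within 3 mm); the other two pucks are within 12 mm of the magazine's axis; no bystander has moved more than 15 mm (all of step 3 and height (world z) of puck1 below 0.003 m and angle between puck1's own z axis and vertical below 0.1 rad and linear speed of puck1 below 0.01 m/s and value of joint plunger below 0.003 m and x of puck2 in the frame of dispenser between -0.012 and 0.012 m and y of puck2 in the frame of dispenser between -0.012 and 0.012 m and x of puck3 in the frame of dispenser between -0.012 and 0.012 m and y of puck3 in the frame of dispenser between -0.012 and 0.012 m and distance of each of dish, bottle, jar, tweezers from where it was at the start of the episode below 0.015 m); the robot touches nothing.
It fails at once if a second puck was pushed out of the magazine (x of any of puck2, puck3 in the frame of dispenser above 0.015 m or x of any of puck2, puck3 in the frame of dispenser below -0.015 m or y of any of puck2, puck3 in the frame of dispenser above 0.015 m or y of any of puck2, puck3 in the frame of dispenser below -0.015 m).
It fails at once if the puck was lifted or tipped up (height (world z) of puck1 above 0.008 m or angle between puck1's own z axis and vertical above 0.4 rad).
It fails at once if the puck was pinched or pressed hard (over 15 N) (contact force between the fingers and puck1 above 15 N).
It fails at once if pucks were touched inside the magazine or pulled out by hand ((contact force between the fingers and puck1 above 0.2 N and x of puck1 in the frame of dispenser below 0.04 m and y of puck1 in the frame of dispenser between -0.02 and 0.02 m) or contact force between the fingers and puck2 above 0.5 N or contact force between the fingers and puck3 above 0.5 N).
It fails at once if a bystander was disturbed (distance of any of dish, bottle, jar, tweezers from where it was at the start of the episode above 0.02 m).
It also fails if it takes over 48 s, if anything falls off the work surface, if the arm or the gripper's body presses on something with over 40 N, if the wrist force passes 120 N, or if a joint passes its speed limit or range.

### The arm

A 6-joint arm with a two-finger parallel gripper is mounted at the origin on the work surface. World frame = base frame: x ahead of the robot, y to its left, z up, the work surface at z = 0. Lengths are in m, angles in rad, forces in N, time in s.
With the tool pointing down it reaches from about 0.225 to 0.875 m from the base axis. Payload 3.4 kg.
Tool frame: the origin (TCP) lies on the centre line of the jaws, within the pads' length; the fingertips stand ahead of it and the grasp point (between the pads) lies 11 mm behind it (env.tips_ahead is the x of the fingertips in the tool frame, in m); x points along the fingers, y is the direction in which the jaws open and shut, and the axes are right-handed (so a half turn about x gives the same grasp; the last joint's range is limited). The gripper opens to 85 mm and grips with 20 to 120 N. Pads are 22 mm wide; open, the fingers measure 114 mm over their backs; the gripper's body (76 mm by 85 mm) begins 54 mm behind the grasp point. The pads swing forward as they close: fully open they stand 13 mm farther back than shut.
Start: joints at [1.202, 0.276, 1.505, -0, 1.361, -0.121], TCP at [0.141, 0.557, 0.239] pointing down, gripper open.
Joint ranges: [-2.89, 2.89], [-0.75, 2.08], [0.22, 2.7], [-1.18, 4.32], [0.11, 2.71], [-2.7, 2.7]. Speed limits (rad/s): [2.57, 2.57, 3.14, 3.14, 3.14, 3.14].

### API

Orientations are given as a unit quaternion [x, y, z, w].
In Python, from rig import sensors, grab_frame, order, env gives the robot as it stands.
- The arm moves only by the tool play_rows, never from a script. Its argument "moves" is one flat list of numbers, 7 for each row, row after row: the finger opening in mm, from 0 to 85.4, then the shift along the tool's x, y, z in mm, then the turn, a rotation vector about the tool's x, y, z in degrees. In form: [gripper, tx, ty, tz, wx, wy, wz, gripper, tx, ty, tz, wx, wy, wz, ...]. A call has 1 to 20 rows; each row is the pose to reach, as a shift and turn from the pose measured when the call began, along the tool's axes at that moment; what a row does not reach only later rows make up. A row lasts 1/10 s, in which the tool goes at most 50 mm and 8.59 degrees, less where a joint would pass 70% of its speed; a pose out of reach is approached as far as the arm can. A call with a gripper value outside its range is refused whole. The fingers move at their own pace and stop on an object; "newtons" is the grip in N (left out, the last holds). Time passes only in rows, so rows that repeat a pose let the fingers close. It gives the time, the measured TCP pose, the force and the opening at its end, in the units of the state.
- sensors.sense(): the state, without advancing time (a new reading comes with each control period).
- grab_frame(name): name is "scene" or "top" or "wrist"; returns a dict with "color" (400x640x3 uint8, blue, green, red), "z_map" (400x640 float32, m along the optical axis (not along the pixel's ray), 0 where there is no reading), "vfov" (degrees; the focal length in pixels is half the picture's height over the tangent of half this angle, whatever the lens; pixels are square), "cx", "cy" (the principal point, pixels), "cam_to_world" (4x4, takes a point from camera to world coordinates); the wrist camera has in their place "T_tool_cam" (4x4, takes a point from camera to tool coordinates, whose origin is the TCP and whose axes are the tool frame's). Camera axes: x right, y down, z forward; pixel columns grow to the right and rows downward; lengths in m; the calibration is good to about 2 mm. A picture is of the moment at which its call begins: read the wrist's pose just before it.
- order.close_job(): hands the job in, once; it reports no verdict.
The state is a dict: "time_s": time; "q": joint angles; "dq": joint speeds; "tau": joint torques, N m; "eef_pos": TCP position; "eef_rot": TCP orientation; "force": force on the tool from outside, world axes, zero at the start; "moment": the same for the moment, N m; "grip_width": opening from 0.0 (shut) to 1.0 (fully open).
Only numpy, scipy, OpenCV 4.12 (cv2) and the standard library are available. Lean on these libraries where they do the work, as an engineer would, in place of code of your own. Each camera call takes 0.05 s, during which the arm holds its last target. There are 200 camera calls.

## Working session

There is one attempt and no reset: what is moved stays moved. The work goes in short steps, Python scripts to look and compute and a tool call to move; the robot and the scene stay as the last step left them, time stands still between calls to the robot, and variables do not carry over. Pictures are saved under pics/ and viewed, about 8 in all and at most 12, crops included, and the job is handed in when it is done.

Besides the shell and the picture viewer there is one more tool, called after "Call:" as a command line: name --argument value ..., lists and objects as JSON in quotes. play_rows: Moves the arm, as the interface text tells. Its arguments: {"type":"object","properties":{"moves":{"type":"array","items":{"type":"number"}},"newtons":{"type":"number"}},"required":["moves"]}

```bash
mkdir -p pics
cat > h.py <<'E'
import numpy as np, cv2
from rig import sensors, grab_frame, order, env
from scipy.spatial.transform import Rotation as R
def cam(f,s=None):
    if 'cam_to_world' in f: return np.array(f['cam_to_world'])
    T=np.eye(4);T[:3,:3]=R.from_quat(s['eef_rot']).as_matrix();T[:3,3]=s['eef_pos']
    return T@np.array(f['T_tool_cam'])
def ray(f,uv,z,s=None):
    T=cam(f,s);h=f['color'].shape[0];fl=h/2/np.tan(np.radians(f['vfov'])/2)
    uv=np.atleast_2d(uv).astype(float)
    d=np.c_[(uv[:,0]-f['cx'])/fl,(uv[:,1]-f['cy'])/fl,np.ones(len(uv))]@T[:3,:3].T
    return T[:3,3]+d*((z-T[2,3])/d[:,2])[:,None]
def cloud(f,s=None):
    T=cam(f,s);h,w=f['z_map'].shape;fl=h/2/np.tan(np.radians(f['vfov'])/2)
    v,u=np.mgrid[:h,:w];z=f['z_map']
    return np.stack([(u-f['cx'])/fl*z,(v-f['cy'])/fl*z,z],-1)@T[:3,:3].T+T[:3,3]
E
python3 - <<'E'
from h import *
s=sensors.sense();print(s,env.tips_ahead)
for n in('scene','top'):
    f=grab_frame(n);cv2.imwrite(f'pics/{n}0.png',f['color']);print(n,f['vfov'],np.array(f['cam_to_world']).round(3).tolist())
    np.save(n+'.npy',f,allow_pickle=True)
E
```

```text
{'time_s': 0.0, 'q': array([ 1.20196983e+00,  2.76579223e-01,  1.50614608e+00,  1.47305401e-05,
        1.36071516e+00, -1.20984047e-01]), 'dq': array([ 9.42323414e-05,  1.32380714e-03, -9.79678542e-04, -1.47121006e-03,
       -2.53232641e-03,  3.34193442e-04]), 'tau': array([-3.17026170e-03, -4.16776872e+01, -2.45803714e+01, -3.93269211e-04,
        1.08840768e-02, -7.33733714e-06]), 'eef_pos': array([0.14085486, 0.55693733, 0.23844355]), 'eef_rot': array([ 0.08676991,  0.7018473 , -0.08803506,  0.70152062]), 'force': array([-0.76752068, -0.4209009 ,  0.24916526]), 'moment': array([ 0.032744  , -0.00626601, -0.01970734]), 'grip_width': 0.9982653442206157} 0.008
scene 47.88063646188397 [[0.79, 0.501, -0.355, 1.134], [0.614, -0.632, 0.473, -0.677], [0.012, -0.591, -0.806, 1.213], [0.0, 0.0, 0.0, 1.0]]
top 42.946256808049235 [[-0.014, -0.998, 0.054, 0.539], [-1.0, 0.014, -0.002, 0.021], [0.001, -0.054, -0.999, 1.332], [0.0, 0.0, 0.0, 1.0]]
```

View pics/top0.png

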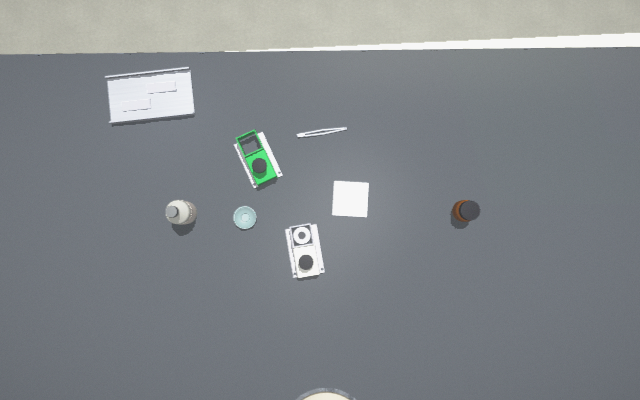

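View pics/scene0.png

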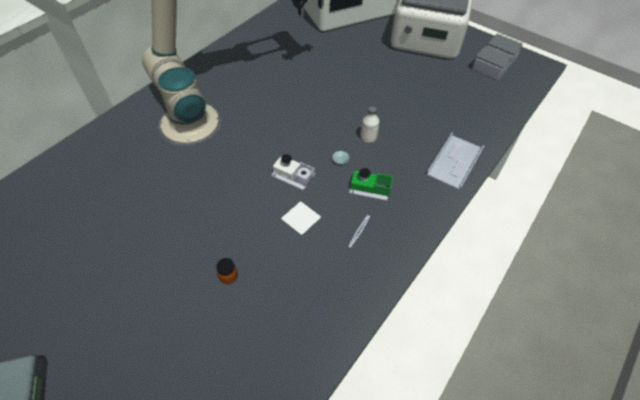

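The top view shows the white dispenser at about (305,250), with its magazine at (302,236) and its cap at (306,262). The exit faces up the image (world +x). The patch is at (350,199), the dish at (245,217), the tweezers at (322,132), the bottle at (180,212) and the jar at (466,210). The green look-alike is at (258,160). The scene view agrees.

Run:
```python
from h import *
f=np.load('top.npy',allow_pickle=True).item();c=f['color'];g=cv2.cvtColor(c,cv2.COLOR_BGR2GRAY);hsv=cv2.cvtColor(c,cv2.COLOR_BGR2HSV)
def roi(m,x0,y0,x1,y1):
    o=np.zeros_like(m);o[y0:y1,x0:x1]=m[y0:y1,x0:x1];return o
def big(m):
    k,_=cv2.findContours(m,cv2.RETR_EXTERNAL,cv2.CHAIN_APPROX_NONE);return max(k,key=cv2.contourArea)
p=big(roi((g>150).astype('u1'),325,175,375,222));r=cv2.minAreaRect(p);print('patch',r)
print(ray(f,cv2.boxPoints(r),0)[:,:2].round(4).tolist(),ray(f,[r[0]],0).round(4))
M=roi((g<60).astype('u1'),294,250,318,275);K=cv2.connectedComponentsWithStats(M);print(K[2].tolist(),K[3].round(1).tolist())
d=roi((g>95).astype('u1'),280,218,330,285);r=cv2.minAreaRect(big(d));print('disp',r,ray(f,cv2.boxPoints(r),0.004)[:,:2].round(4).tolist())
P=cloud(f)
print('depth cap',P[258:267:4,300:313:4].round(3).tolist())
big_=cv2.resize(c[165:290,225:385],None,fx=5,fy=5,interpolation=cv2.INTER_CUBIC);cv2.imwrite('pics/c.png',big_[:600])
for n,u in dict(dish=(245,217),capc=(306,262)).items():print(n,P[u[1],u[0]],ray(f,[u],.016 if n=='dish' else .074))
```

```text
patch ((349.8948669433594, 198.28794860839844), (36.114044189453125, 35.70298767089844), 3.3664605617523193)
[[0.5585, -0.0188], [0.652, -0.0257], [0.6451, -0.1204], [0.5516, -0.1131]] [[ 0.6017 -0.0695  0.    ]]
[[0, 0, 640, 400, 256000]] [[319.5, 199.5]]
disp ((304.5, 251.0), (66.0, 49.0), 90.0) [[0.5525, 0.1141], [0.5508, -0.0138], [0.3799, -0.0113], [0.3816, 0.1157]]
depth cap [[[0.453, 0.061, 0.073], [0.453, 0.051, 0.078], [0.452, 0.041, 0.072], [0.452, 0.031, 0.073]], [[0.443, 0.061, 0.071], [0.443, 0.051, 0.08], [0.443, 0.041, 0.076], [0.443, 0.031, 0.074]], [[0.433, 0.061, 0.072], [0.433, 0.051, 0.072], [0.433, 0.041, 0.073], [0.433, 0.032, 0.075]]]
dish [0.55636443 0.20536018 0.0040884 ] [[0.55620819 0.20370634 0.016     ]]
capc [0.4425915  0.04627352 0.07204541] [[0.44274093 0.04623424 0.074     ]]
```

View pics/c.png

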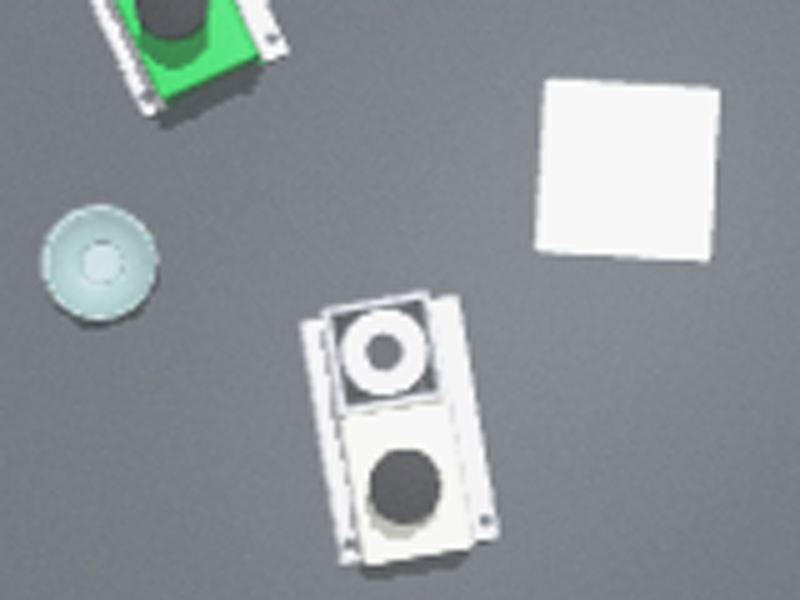

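The crop puts the cap at about full-image (306.0,262.4), the puck dot at (301.8,235.4) and the feet tilted about 9.5° left. The patch is on the right of the exit and the dish on the left.

Run:
```python
from h import *
f=np.load('top.npy',allow_pickle=True).item()
q=lambda x,y,z:ray(f,[(225+x/5-.4,165+y/5-.4)],z)[0]
cap=q(405,487,.074);dot=q(384,352,.036);print(cap,dot)
for a,b in(((345,565),(302,322)),((497,538),(460,297))):
    d=q(*b,.004)-q(*a,.004);print(np.degrees(np.arctan2(d[1],d[0])))
d=dot-cap;print('cap-dot',np.hypot(d[0],d[1]),np.degrees(np.arctan2(d[1],d[0])))
yaw=np.radians(9.0);x=np.array([np.cos(yaw),np.sin(yaw)])
for o in(cap[:2]+.066*x,dot[:2]):print('orig',o,'land',o+.067*x)
s=sensors.sense();print(R.from_quat(s['eef_rot']).as_matrix().round(3).tolist())
```

```text
[0.44275443 0.04721859 0.074     ] [0.50826147 0.05783523 0.036     ]
9.456188562604675
7.958003442218002
cap-dot 0.06636178256689369 9.20580823893828
orig [0.50794186 0.05754326] land [0.57411698 0.06802437]
orig [0.50826147 0.05783523] land [0.57443659 0.06831634]
[[-0.001, 0.245, 0.969], [-0.001, 0.969, -0.245], [-1.0, -0.002, -0.0]]
```

Call:
play_rows --moves '[0,40,-140,139,21,0,0,0,40,-140,139,21,0,0,0,40,-140,139,21,0,0,0,80,-280,278,43,0,0,0,80,-280,278,43,0,0,0,80,-280,278,43,0,0,0,80,-280,278,43,0,0,0,80,-280,278,60,0,0,0,100,-380,378,64,0,0,0,100,-380,378,64,0,0,0,100,-380,378,64,0,0,0,118,-420,417,64,0,0,0,118,-420,417,64,0,0,0,118,-420,417,64,0,0,0,118,-420,417,64,0,0]' --newtons 30

```text
time_s: 1.6
eef_pos: [0.441, 0.0481, 0.121]
eef_rot: [0.445, 0.549, -0.447, 0.548]
force: [1.3, -0.3, 1.5]
grip_width: 0.001
```

Run:
```python
from h import *
s=sensors.sense();M=R.from_quat(s['eef_rot']).as_matrix();print(s['time_s'],s['eef_pos'],M.round(3).tolist(),s['q'],s['force'],s['grip_width'])
print('to cap',M.T@(np.array([.4427,.0472,.12])-s['eef_pos'])*1e3)
f=grab_frame('wrist');cv2.imwrite('pics/w1.png',f['color'])
```

```text
1.6 [0.44102075 0.04813907 0.12095511] [[-0.002, 0.979, 0.204], [-0.001, 0.204, -0.979], [-1.0, -0.002, 0.0]] [-4.76809450e-02  1.87023945e-01  1.95369570e+00 -9.82483207e-04
  1.00314701e+00 -2.52967651e-01] [ 1.25123053 -0.28041608  1.49562791] 0.000755159466264314
to cap [0.95190356 1.45419246 1.26220938]
```

View pics/w1.png

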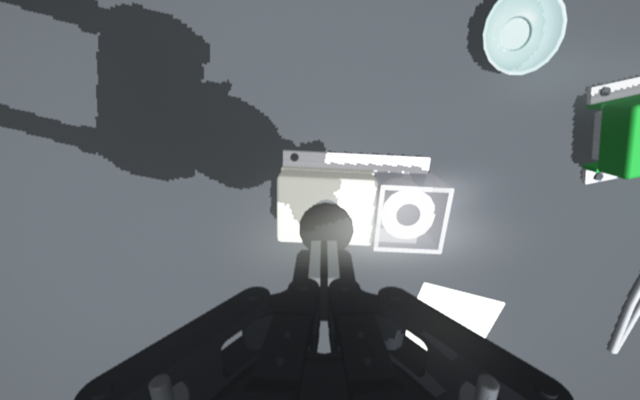

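The wrist view shows the closed fingers over the cap at about (325,230), with the magazine at (412,213). I'll press slowly.

Call:
play_rows --moves '[0,20,1.5,1.2,0,0,0,0,34,1.5,1.2,0,0,0,0,38,1.5,1.2,0,0,0,0,41,1.5,1.2,0,0,0,0,44,1.5,1.2,0,0,0,0,47,1.5,1.2,0,0,0,0,50,1.5,1.2,0,0,0,0,53,1.5,1.2,0,0,0,0,56,1.5,1.2,0,0,0,0,58,1.5,1.2,0,0,0,0,60,1.5,1.2,0,0,0,0,61,1.5,1.2,0,0,0,0,62,1.5,1.2,0,0,0,0,62,1.5,1.2,0,0,0]'

```text
time_s: 3.05
eef_pos: [0.4412, 0.0491, 0.0605]
eef_rot: [0.445, 0.55, -0.446, 0.548]
force: [-4.3, 2.0, 7.4]
grip_width: -0.001
```

Call:
play_rows --moves '[0,1,0,0,0,0,0,0,2,0,0,0,0,0,0,3,0,0,0,0,0,0,3,0,0,0,0,0]'

```text
time_s: 3.45
eef_pos: [0.4412, 0.0492, 0.0592]
eef_rot: [0.444, 0.55, -0.446, 0.549]
force: [-2.9, -2.5, 8.9]
grip_width: -0.002
```

Call:
play_rows --moves '[0,2,0,0,0,0,0,0,3,0,0,0,0,0,0,4,0,0,0,0,0,0,4,0,0,0,0,0]'

```text
time_s: 3.85
eef_pos: [0.4412, 0.0492, 0.0579]
eef_rot: [0.444, 0.55, -0.445, 0.55]
force: [-5.3, -2.5, 18.4]
grip_width: -0.003
```

Call:
play_rows --moves '[0,3,0,0,0,0,0,0,4,0,0,0,0,0,0,4,0,0,0,0,0]'

```text
time_s: 4.15
eef_pos: [0.4413, 0.0493, 0.0578]
eef_rot: [0.443, 0.549, -0.444, 0.552]
force: [-8.5, -3.3, 30.1]
grip_width: -0.004
```

The force climbs with no further travel, so the plunger is on its stop. I'll release it slowly.

Call:
play_rows --moves '[0,-5,0,0,0,0,0,0,-10,0,0,0,0,0,0,-15,0,0,0,0,0,0,-20,0,0,0,0,0,0,-25,0,0,0,0,0,0,-30,0,0,0,0,0,0,-50,0,0,0,0,0,0,-80,0,0,0,0,0,0,-80,0,0,0,0,0]'

```text
time_s: 5.05
eef_pos: [0.4439, 0.0496, 0.1408]
eef_rot: [0.445, 0.547, -0.443, 0.554]
force: [1.1, -0.4, 1.4]
grip_width: -0.002
```

Run:
```python
from h import *
s=sensors.sense();f=grab_frame('wrist');t=grab_frame('top')
np.save('w2.npy',dict(f=f,s=s),allow_pickle=True);np.save('t2.npy',t,allow_pickle=True)
a=f['color'];b=cv2.resize(t['color'][165:290,225:385],None,fx=4,fy=4,interpolation=cv2.INTER_CUBIC)[:200+0+300]
cv2.imwrite('pics/w2.png',a);cv2.imwrite('pics/t2.png',b);print(s['eef_pos'],R.from_quat(s['eef_rot']).as_matrix().round(3).tolist(),s['force'])
```

```text
[0.44387887 0.04960297 0.14077232] [[0.008, 0.977, 0.212], [-0.004, 0.212, -0.977], [-1.0, 0.007, 0.005]] [ 1.08463292 -0.42149083  1.41960251]
```

View pics/w2.png

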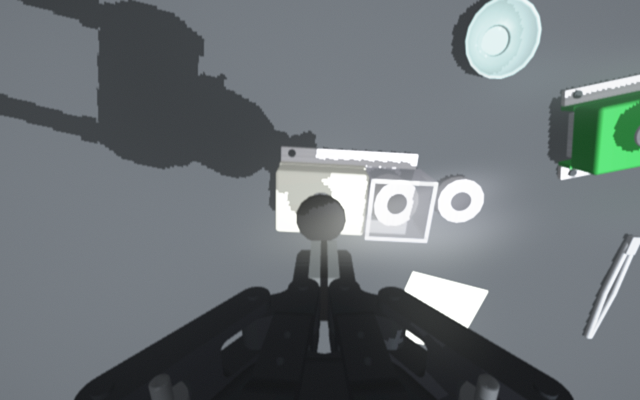

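One puck is out, with its dot at about (461,201) in the wrist image. The plunger is up and the magazine still holds pucks.

Run:
```python
from h import *
d=np.load('w2.npy',allow_pickle=True).item();f,s=d['f'],d['s'];t=np.load('t2.npy',allow_pickle=True).item()
print('wrist puck',ray(f,[(461,201)],.012,s))
g=cv2.cvtColor(t['color'],cv2.COLOR_BGR2GRAY);g2=g[200:225,285:315];
P=cloud(f,s);m=np.zeros(g.shape,'u1')
G=cv2.cvtColor(f['color'],cv2.COLOR_BGR2GRAY);w=(G[165:235,440:500]>150).astype('u1')
k=max(cv2.findContours(w,cv2.RETR_EXTERNAL,cv2.CHAIN_APPROX_NONE)[0],key=cv2.contourArea);c,r=cv2.minEnclosingCircle(k)
print('wrist circle',c,r,ray(f,[(c[0]+440,c[1]+165)],.012,s))
w=(g2>150).astype('u1');k=max(cv2.findContours(w,cv2.RETR_EXTERNAL,cv2.CHAIN_APPROX_NONE)[0],key=cv2.contourArea);c,r=cv2.minEnclosingCircle(k)
print('top',c,r,ray(t,[(c[0]+285,c[1]+200)],.012))
p=np.array([.602,-.0695])
```

```text
wrist puck [[0.57658367 0.06471314 0.012     ]]
wrist circle (23.506134033203125, 44.79447937011719) 33.74095916748047 [[0.58220822 0.05670758 0.012     ]]
top (12.213513374328613, 8.797297477722168) 8.66317367553711 [[0.57569658 0.0685691  0.012     ]]
```

Call:
play_rows --moves '[26,0,45,-14,1.5,0,-0.4,26,0,90,-28,1.5,0,-0.4,26,20,134,-40,1.5,0,-0.4,26,50,134,-40,1.5,0,-0.4,26,70,134,-40,1.5,0,-0.4,26,90,134,-40,1.5,0,-0.4,26,90,134,-40,1.5,0,-0.4]'

```text
time_s: 5.85
eef_pos: [0.5605, 0.1167, 0.0438]
eef_rot: [0.446, 0.547, -0.456, 0.542]
force: [-0.6, -0.9, -0.2]
grip_width: 0.307
```

Run:
```python
from h import *
s=sensors.sense();M=R.from_quat(s['eef_rot']).as_matrix();p=s['eef_pos'];print(p,M.round(3).tolist(),s['grip_width']*85,s['force'])
for n,w in dict(start=(.5668,.1176,.011),end=(.5967,-.0413,.011)).items():print(n,(M.T@(np.array(w)-p)*1e3).round(1))
f=grab_frame('wrist');cv2.imwrite('pics/w3.png',f['color'])
```

```text
[0.56049706 0.11668477 0.04375479] [[-0.014, 0.982, 0.187], [-0.006, 0.187, -0.982], [-1.0, -0.015, 0.003]] 26.063662140897524 [-0.57870561 -0.8874854  -0.17829108]
start [32.7  6.9  0.2]
end [ 33.1   6.5 161.9]
```

View pics/w3.png

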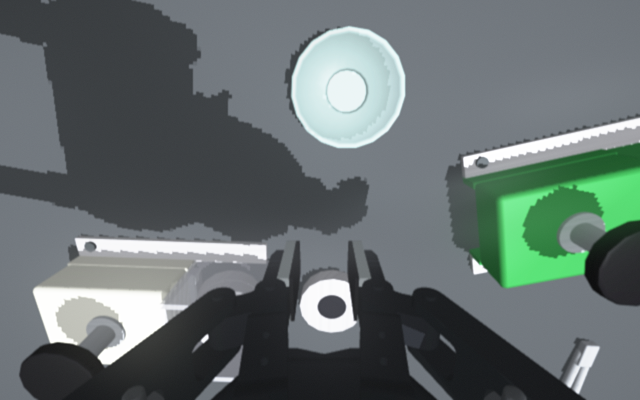

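The puck dot is at (331,306), about 7 mm right of the finger midline at x≈322, which matches the computed correction. The dish, at (347,90), is well behind. I'll descend.

Call:
play_rows --moves '[26,0,7,0,0,0,0.8,26,10,7,0,0,0,0.8,26,20,7,0,0,0,0.8,26,28,7,0,0,0,0.8,26,32,7,0,0,0,0.8,26,32,7,0,0,0,0.8,26,32,7,0,0,0,0.8]'

```text
time_s: 6.6
eef_pos: [0.5685, 0.1179, 0.0135]
eef_rot: [0.451, 0.543, -0.451, 0.546]
force: [0.2, -0.4, -0.7]
grip_width: 0.3
```

Run:
```python
from h import *
s=sensors.sense();M=R.from_quat(s['eef_rot']).as_matrix();p=s['eef_pos'];print(p,M.round(3).tolist(),s['force'])
print((M.T@(np.array((.5967,-.0413,.011))-p)*1e3).round(1))
```

```text
[0.56852549 0.1178573  0.01351235] [[0.003, 0.982, 0.187], [-0.003, 0.187, -0.982], [-1.0, 0.003, 0.003]] [ 0.21295849 -0.39609087 -0.71680124]
[  3.   -2.  161.6]
```

Call:
play_rows --moves '[26,1.5,0,2,0,0,0,26,3,0,6,0,0,0,26,3,0,10,0,0,0,26,3,0,14,0,0,0,26,3,0,18,0,0,0,26,3,0,22,0,0,0,26,3,-0.5,29,0,0,0,26,3,-0.5,37,0,0,0,26,3,-0.5,45,0,0,0,26,3,-1,53,0,0,0,26,3,-1,61,0,0,0,26,3,-1,69,0,0,0,26,3,-1,77,0,0,0,26,3,-1.5,85,0,0,0,26,3,-1.5,93,0,0,0,26,3,-1.5,101,0,0,0,26,3,-2,109,0,0,0,26,3,-2,117,0,0,0,26,3,-2,121,0,0,0,26,3,-2,121,0,0,0]'

```text
time_s: 8.6
eef_pos: [0.5894, -0.002, 0.0109]
eef_rot: [0.451, 0.543, -0.451, 0.546]
force: [0.2, -0.2, 0.0]
grip_width: 0.305
```

Run:
```python
from h import *
s=sensors.sense();M=R.from_quat(s['eef_rot']).as_matrix();p=s['eef_pos'];print(s['time_s'],p,s['force'])
print((M.T@(np.array((.5967,-.0413,.011))-p)*1e3).round(1))
t=grab_frame('scene');w=grab_frame('wrist');o=cv2.resize(t['color'][120:270,210:410],(640,480),interpolation=cv2.INTER_CUBIC)
cv2.imwrite('pics/s4.png',o)
```

```text
8.6 [ 0.58942038 -0.00204948  0.01092368] [ 0.22558649 -0.16719944  0.04112322]
[ 0.1 -0.1 39.9]
```

View pics/s4.png

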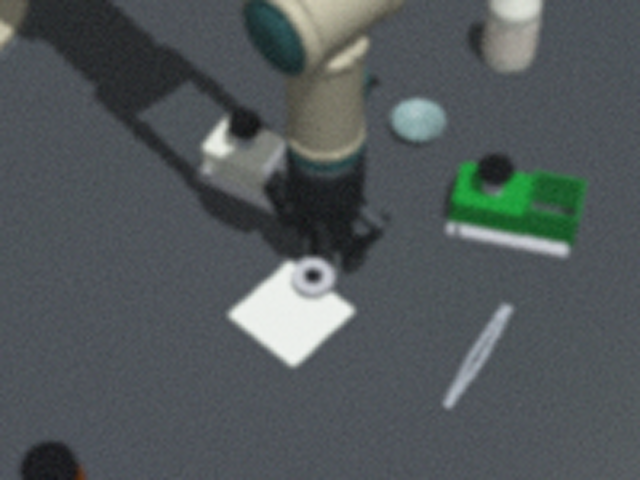

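The puck sits between the fingertips, with its dot at crop (314,276) on the patch's near edge. I'll push 40 mm more, back off and lift.

Call:
play_rows --moves '[26,0,0,6,0,0,0,26,0,0,13,0,0,0,26,0,0,20,0,0,0,26,0,0,27,0,0,0,26,0,0,33,0,0,0,26,0,0,37,0,0,0,26,0,0,40,0,0,0,26,0,0,40,0,0,0,26,0,0,35,0,0,0,26,0,0,25,0,0,0,26,0,0,5,0,0,0,26,0,0,-5,0,0,0,26,-30,0,-5,0,0,0,26,-70,0,-5,0,0,0,26,-110,0,-10,0,0,0,26,-140,-80,-20,0,0,0,26,-150,-120,-40,0,0,0,26,-150,-160,-40,0,0,0,26,-150,-160,-40,0,0,0]'

```text
time_s: 10.6
eef_pos: [0.4185, 0.0096, 0.1606]
eef_rot: [0.45, 0.544, -0.451, 0.545]
force: [0.2, 0.7, -0.3]
grip_width: 0.302
```

Run:
```python
from h import *
t=grab_frame('top');c=t['color'];np.save('t5.npy',t,allow_pickle=True)
g=cv2.cvtColor(c,cv2.COLOR_BGR2GRAY)
sub=g[183:214,335:366];_,_,st,ce=cv2.connectedComponentsWithStats((sub<110).astype('u1'));print(st.tolist(),ce.round(1).tolist())
cv2.imwrite('pics/t5.png',cv2.resize(c[150:290,225:385],(640,560),interpolation=cv2.INTER_CUBIC))
print(sensors.sense()['eef_pos'],sensors.sense()['time_s'])
```

```text
[[0, 0, 31, 31, 961]] [[15.0, 15.0]]
[0.41708635 0.00951727 0.16070688] 10.65
```

View pics/t5.png

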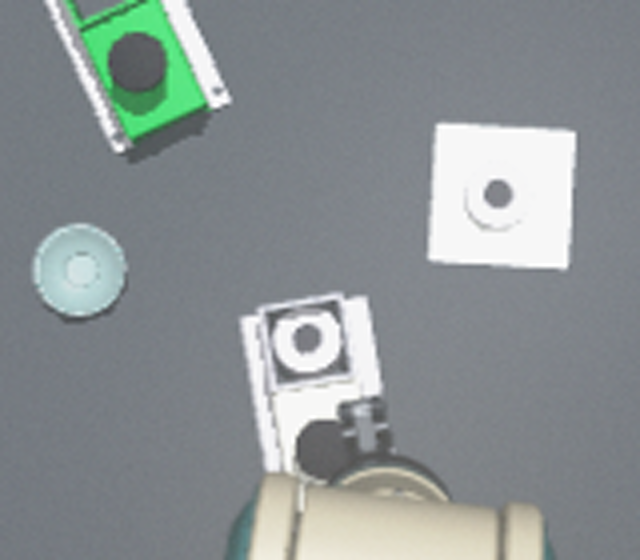

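The puck dot is at (498,193) and the patch centre at about (502,196), so the puck is roughly 3 mm off centre. The gripper is clear.

```bash
python3 -c "
from rig import order
print(order.close_job())"
```

```text
the job is handed in; nothing more can be done
None
```

The puck is on the white patch, and I handed the job in at about 10.7 s of the 48 s allowed. The simulator gives no verdict.

- **Press:** I pushed the plunger down slowly with the fingers shut. At the end the force rose to 30 N with no further travel, so it reached the stop. Released slowly, it sprang back and one puck came out at about (0.576, 0.069) m.
- **Push:** I slid the puck about 140 mm with the fingers held 26 mm apart behind it, without closing them on it. Force readings taken during and after the push were under 1 N. I then backed off and lifted clear.
- **Last checks:** In the final top view the puck lies about 3 mm from the patch centre, against a limit of 25 mm, and the magazine still shows a puck in place. The gripper was free, with its tips about 15 cm above the bench. The dish was where it started. That crop did not show the bottle, jar and tweezers, so I did not re-check those, but the arm was never near them.
- **Disagreement:** One automatic circle fit of the puck in the wrist image was about 13 mm off, because of glare or other bright areas. I discarded it, as the dot in the wrist image and the top view agreed to within 4 mm. In the final top image, the automatic dot search found nothing, so I read the puck's position by eye.

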